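Angle the oak strip past the bench dog into the glue-up bay

TASK

Get the brown oak strip into the blue three-sided glue-up bay on the bench, by pushing it along the bench top with the fingertips. The steel post in the bay's mouth leaves too little room to push it straight in, so slip the end on the post's side in behind the post first, then swing the other end in, until the strip lies flat on the bench with its whole length against the bay's back fence. Do not take the strip between the fingers or lift it, and leave the other things on the bench where they are.

Things in the scene. Friction and masses are not known exactly. Their poses are not given: they have to be found in the camera images.
- strip: Loose straight oak strip, brown wood, 32 mm wide (its x), 220 mm long (its y), 25 mm high, about 0.14 kg (it varies), lying flat in front of the bay, roughly along it. Origin: centre of its underside; z up. Its two ends are alike.
- strip_end_a (a point): Centre of the strip's end face at its +y end (110 mm from the middle, 12.5 mm above its underside).
- strip_end_b (a point): Centre of the strip's end face at its -y end (110 mm from the middle, 12.5 mm above its underside).
- bay: Fixed: three blue wooden cleats 20 mm high on the bench, open toward the robot. Origin: on the bench, middle of the mouth line; x points into the bay, y left along the mouth, z up. Back fence: inner face at x = +66 mm, 24 mm thick. End cleats: inner faces at y = +145 and -145 mm, x from 0 to 66 mm, 18 mm thick. A flush empty dog hole left of the middle is only a mark.
- post: Fixed round bright steel post (bench dog), 22 mm in diameter, 45 mm high, standing on the bay's mouth line (x = 0), right of the middle at y = -66 to -78 mm of the bay. Behind it 55 mm remain to the back fence; from it to the left end cleat 200 to 212 mm, less than the strip's length. Origin: centre of its foot; axes parallel to the bay's.
- glue_bottle: Bystander, loose: upright cream glue bottle with red nozzle, 52 x 62 x 187 mm, left and beyond the bay. Origin at the centre of its underside.
- wax_tin: Bystander, loose: round tin with green lid, 67 mm across, 33 mm high, to the right of the bay. Origin at the centre of its underside.
- masking_tape: Bystander, loose: roll of masking tape lying flat, 100 mm across, 25 mm high, beyond the bay. Origin at the centre of its underside.
- offcut_cedar: Bystander, loose: reddish flat board, 70 x 190 x 22 mm, to the right of the bay. Origin at the centre of its underside. Between it and the bay the nose of the fixed belt sander overhangs the bench, up to 0.27 m high, from about world x = 0.62, y = 0.10 onward away from the robot: keep the wrist clear of it.
- pencil: Bystander, loose: red flat pencil, 145 mm long, to the left of the bay. Origin at the centre of its underside.
Not all that is in view belongs to the job. Several things have the shape of the post; the one meant has the colours described above.

How it is judged:
On the way:
1. one end of the strip is in behind the post, while the other end is still outside or in the mouth of the bay (((x of strip_end_a in the frame of bay above 0.022 m and y of strip_end_a in the frame of post below 0.012 m and x of strip_end_b in the frame of bay below 0.022 m) or (x of strip_end_b in the frame of bay above 0.022 m and y of strip_end_b in the frame of post below 0.012 m and x of strip_end_a in the frame of bay below 0.022 m))), for 0.05 s.
At the end, for the whole second after the job is handed in: The strip lies at rest flat on the bench inside the bay, behind the post, along the back fence within 0.045 rad (2.6 degrees) and touching it to within 6 mm at its middle (x of strip in the frame of bay between 0.044 and 0.054 m and y of strip in the frame of bay between -0.04 and 0.04 m and angle between the y axis of strip and the y axis of bay, either way round below 0.045 rad and height (world z) of strip below 0.004 m and angle between strip's own z axis and vertical below 0.05 rad and linear speed of strip below 0.01 m/s and angular speed of strip below 0.05 rad/s).
It fails at once if the strip is lifted off the bench (its underside middle 8 mm up) or tipped more than 0.2 rad (height (world z) of strip above 0.008 m or angle between strip's own z axis and vertical above 0.2 rad).
It fails at once if the strip is taken between the fingers (the point between the finger pads lies within the strip) (x of the grasp point in the frame of strip between -0.012 and 0.012 m and y of the grasp point in the frame of strip between -0.105 and 0.105 m and z of the grasp point in the frame of strip below 0.036 m).
It fails at once if another loose thing (glue bottle, wax tin, roll of tape, cedar offcut, pencil) is moved more than 20 mm (distance of any of glue_bottle, wax_tin, masking_tape, offcut_cedar, pencil from where it was at the start of the episode above 0.02 m).
It also fails if it takes over 64 s, if anything falls off the work surface, if the arm or the gripper's body presses on something with over 40 N, if the wrist force passes 120 N, or if a joint passes its speed limit or range.

ROBOT

A 6-joint arm with a two-finger parallel gripper is mounted at the origin on a cart in front of the work surface, level with it; the furniture and walls round the work are solid. World frame = base frame: x ahead of the robot, y to its left, z up, the work surface at z = 0. Lengths are in m, angles in rad, forces in N, time in s.
With the tool pointing down it reaches from about 0.425 to 0.925 m from the base axis. Payload 12.5 kg.
Tool frame: the origin (TCP) lies midway between the tips of the shut fingers; the grasp point (between the pads) lies 19 mm behind it (manip.grip_point_offset is the distance from the TCP to the grasp point, in m); z points along the fingers, y is the line along which they close (so a half turn about z gives the same grasp; the last joint's range is limited). The gripper opens to 85 mm and grips with 20 to 120 N. Pads are 22 mm wide; open, the fingers measure 114 mm over their backs; the gripper's body (76 mm by 85 mm) begins 54 mm behind the grasp point. The pads swing forward as they close: fully open they stand 13 mm farther back than shut.
Start: joints at [-1.244, 0.491, 1.559, -0, 1.092, -0.106], TCP at [0.262, -0.567, 0.231] pointing down, gripper open.
Joint ranges: [-3.1, 3.1], [-0.84, 2.19], [0.05, 2.79], [-1.13, 4.28], [0.06, 2.93], [-2.69, 2.69]. Speed limits (rad/s): [2.22, 2.22, 2.79, 3.14, 3.14, 3.14].

INTERFACE

Orientations are given as [roll, pitch, yaw] about the fixed x, y, z axes, in that order (R = Rz(yaw) Ry(pitch) Rx(roll)).
In Python, from station import manip gives the robot as it stands.
- The arm moves only by the shell command python3 -m handwheel 'ROWS' [FORCE]. ROWS is a JSON object of lists of equal length, an entry for each row: "rot": the turn, a rotation vector about the tool's x, y, z scaled (see below), a list of three; "delta_pos": the shift along the tool's x, y, z scaled (see below), a list of three; "grip": the finger opening in mm, from 0 to 85.4. A call has 1 to 8 rows; each row is the pose to reach, as a shift and turn from the pose commanded when the call began, along the tool's axes at that moment; what a row does not reach only later rows make up. The controller multiplies each number of a shift by 0.1 m and each number of a turn by 0.5 rad. A row lasts 1/8 s, in which the tool goes at most 62.5 mm and 10.7 degrees, less where a joint would pass 70% of its speed; a pose out of reach is approached as far as the arm can. A call with a number of a shift or a turn outside -1 to 1 is refused whole. A call with a gripper value outside its range is refused whole. The fingers move at their own pace and stop on an object; FORCE is the grip in N (left out, the last holds). Time passes only in rows, so rows that repeat a pose let the fingers close. It gives the time, the measured TCP pose, the force, the opening and the grip force at its end, in the units of the state.
- manip.state(): the state, without advancing time (a new reading comes with each control period).
- manip.capture(name): name is "scene" or "side" or "wrist"; returns the picture (400x640x3 uint8, red, green, blue); there is no depth.
- manip.camera_model(name): a dict with "fx", "fy", "cx", "cy" (pixels), "extrinsics" (4x4, takes a point from world to camera coordinates); the wrist camera has in their place "mount" (4x4, takes a point from camera to tool coordinates, whose origin is the TCP and whose axes are the flange's). Camera axes: x right, y down, z forward; pixel columns grow to the right and rows downward; lengths in m; the calibration is good to about 2 mm. A picture is of the moment at which its call begins: read the wrist's pose just before it. camera_model takes no time and is no camera call.
- manip.hand_in(): hands the job in; it is judged then, once.
The state is a dict: "time": time; "joints": joint angles; "qvel": joint speeds; "joint_torque": joint torques, N m; "position": TCP position; "tcp_rot": TCP orientation; "ft_force": force on the tool from outside, world axes, zero at the start; "moment": the same for the moment, N m; "width": opening from 0.0 (shut) to 1.0 (fully open); "grip_force": force on a finger pad.
Only numpy, scipy, OpenCV 4.12 (cv2) and the standard library are available. Lean on these libraries where they do the work, as an engineer would, in place of code of your own. Each camera call takes 0.05 s, during which the arm holds its last target. There are 200 camera calls.

## Working session

There is one attempt and no reset: what is moved stays moved. The work goes in short steps, Python scripts to look and compute and a shell command to move; the robot and the scene stay as the last step left them, time stands still between calls to the robot, and variables do not carry over. Pictures are saved under pics/ and viewed, at most 10 in all, crops included, and the job is handed in when it is done.

```bash
ls; mkdir -p pics; python3 - <<'E'
from station import manip
import cv2
print(manip.state())
for n in("scene","side"):
    im=manip.capture(n); cv2.imwrite(f"pics/{n}0.png",im[:,:,::-1]); 
    m=manip.camera_model(n); print(n,m)
E
```

```text
pics
{'time': 0.0, 'joints': array([-1.24359035e+00,  4.91563245e-01,  1.55945393e+00, -1.53318064e-05,
        1.09168747e+00, -1.05601440e-01]), 'qvel': array([-1.65277585e-03,  7.58022605e-05, -1.32425188e-04, -4.82497858e-04,
       -9.59278045e-04,  1.17569555e-04]), 'joint_torque': array([ 3.27037415e-03, -6.18440223e+01, -2.61586332e+01,  2.38969898e-05,
        4.06893028e-03,  2.89707441e-05]), 'position': array([ 0.26208213, -0.56714818,  0.23072391]), 'tcp_rot': array([-3.14048543e+00, -1.03687615e-04,  4.32814440e-01]), 'ft_force': array([0.76339136, 0.40424242, 0.09632828]), 'moment': array([-0.01709112, -0.00137195, -0.04871365]), 'grip_force': 0.0, 'width': 0.997271474730066}
scene {'fx': 425.4445658752673, 'fy': 425.4445658752673, 'cx': 327.23874083296954, 'cy': 200.05281142685936, 'extrinsics': array([[-0.5763134 , -0.81685861,  0.02459413,  0.48387854],
       [-0.37774191,  0.23957788, -0.89437883,  0.17498127],
       [ 0.72468884, -0.52473274, -0.44663367,  1.01243414],
       [ 0.        ,  0.        ,  0.        ,  1.        ]])}
side {'fx': 436.85111364560265, 'fy': 436.85111364560265, 'cx': 312.9293786331962, 'cy': 191.92570899562972, 'extrinsics': array([[-9.17325168e-01, -3.98138459e-01, -5.51199629e-04,
         5.36103441e-01],
       [-1.91717088e-01,  4.42935505e-01, -8.75815447e-01,
         6.81323208e-03],
       [ 3.48939958e-01, -8.03301877e-01, -4.82645832e-01,
         1.28386428e+00],
       [ 0.00000000e+00,  0.00000000e+00,  0.00000000e+00,
         1.00000000e+00]])}
```

View pics/scene0.png

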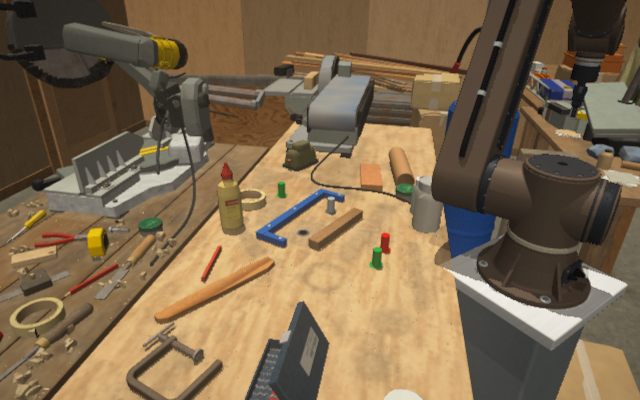

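View pics/side0.png

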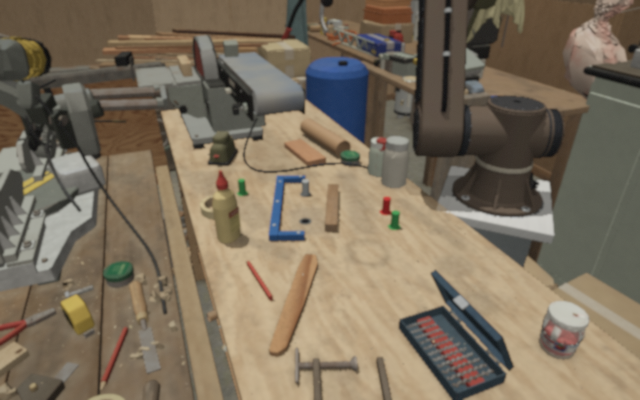

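The steel post is at scene (331,205), side (305,188), inside the blue bay's mouth. The look-alikes are green at (281,189) and (377,258) and red at (385,243). Only the one at (331,205) is bright steel and stands on the mouth line. The strip runs from about (312,245) to (360,212). I'll confirm this in one crop and measure.

```bash
cat > h.py <<'E'
import numpy as np, cv2
from station import manip
def ray(n,uv,z):
    m=manip.camera_model(n);E=m["extrinsics"];R=E[:3,:3];c=-R.T@E[:3,3]
    d=R.T@np.array([(uv[0]-m["cx"])/m["fx"],(uv[1]-m["cy"])/m["fy"],1])
    return c+d*(z-c[2])/d[2]
E
python3 - <<'E'
from h import *
a=cv2.imread("pics/scene0.png")[175:260,245:375]; b=cv2.imread("pics/side0.png")[165:250,260:350]
A=cv2.resize(a,None,fx=6,fy=6,interpolation=cv2.INTER_CUBIC)
cv2.imwrite("pics/c1.png",A)
cv2.imwrite("pics/c2.png",cv2.resize(b,None,fx=6,fy=6,interpolation=cv2.INTER_CUBIC))
for n,(x0,y0,x1,y1) in dict(scene=(245,175,375,260),side=(260,165,350,250)).items():
    im=cv2.imread(f"pics/{n}0.png"); h=cv2.cvtColor(im,cv2.COLOR_BGR2HSV)
    m=cv2.inRange(h,(100,120,40),(125,255,255)); mm=np.zeros_like(m); mm[y0:y1,x0:x1]=m[y0:y1,x0:x1]
    c=max(cv2.findContours(mm,0,2)[0],key=cv2.contourArea)
    p=cv2.approxPolyDP(c,2,True)[:,0]
    for q in p: print(n,q,ray(n,q,0.02)[:2].round(3),ray(n,q,0)[:2].round(3))
E
```

```text
scene [343 196] [0.544 0.149] [0.576 0.124]
scene [321 189] [0.623 0.178] [0.658 0.154]
scene [317 195] [0.593 0.214] [0.627 0.19 ]
scene [313 194] [0.605 0.22 ] [0.64  0.197]
scene [296 205] [0.57  0.304] [0.603 0.284]
scene [295 210] [0.545 0.323] [0.577 0.303]
scene [292 208] [0.56  0.324] [0.593 0.304]
scene [269 223] [0.518 0.422] [0.549 0.405]
scene [270 227] [0.497 0.43 ] [0.528 0.414]
scene [266 225] [0.513 0.433] [0.544 0.418]
scene [257 232] [0.493 0.47 ] [0.523 0.456]
scene [283 241] [0.418 0.436] [0.446 0.42 ]
scene [284 238] [0.429 0.426] [0.457 0.41 ]
scene [280 240] [0.426 0.44 ] [0.454 0.424]
scene [278 236] [0.446 0.434] [0.475 0.419]
scene [268 232] [0.477 0.446] [0.507 0.431]
scene [270 228] [0.493 0.432] [0.523 0.416]
scene [323 192] [0.601 0.185] [0.635 0.161]
side [278 177] [0.619 0.189] [0.638 0.154]
side [282 182] [0.593 0.214] [0.611 0.18 ]
side [277 183] [0.604 0.225] [0.622 0.192]
side [275 198] [0.567 0.308] [0.584 0.277]
side [280 201] [0.546 0.317] [0.563 0.287]
side [274 204] [0.554 0.338] [0.57  0.309]
side [272 222] [0.516 0.421] [0.531 0.394]
side [277 225] [0.498 0.428] [0.512 0.401]
side [271 226] [0.509 0.438] [0.525 0.412]
side [270 237] [0.489 0.482] [0.503 0.457]
side [302 238] [0.416 0.455] [0.428 0.429]
side [302 232] [0.426 0.432] [0.439 0.405]
side [297 235] [0.432 0.448] [0.445 0.422]
side [278 230] [0.485 0.447] [0.499 0.421]
side [282 183] [0.59  0.219] [0.608 0.186]
side [285 180] [0.59  0.198] [0.608 0.164]
side [300 179] [0.552 0.174] [0.568 0.139]
```

View pics/c1.png

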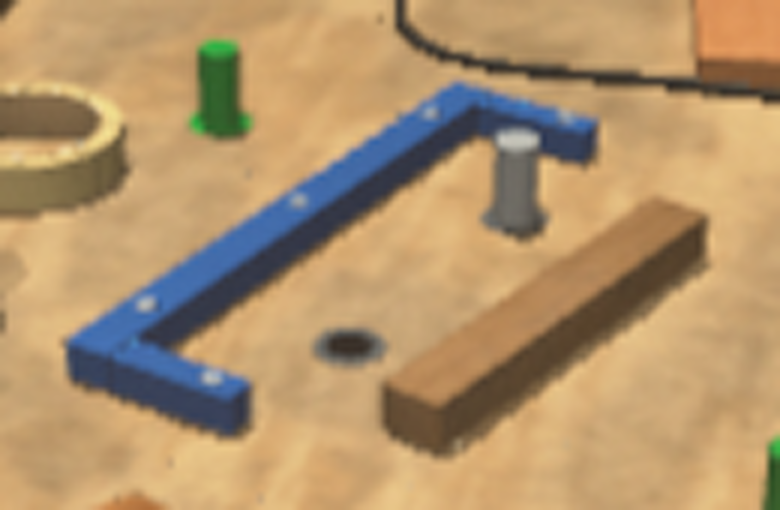

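View pics/c2.png

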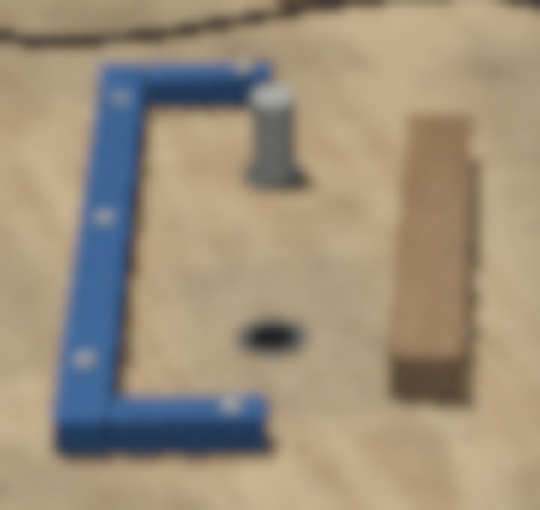

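The crops confirm the steel post, grey with a white top, at scene (331,198) inside the bay's mouth. The strip lies about 5 cm in front of it. Next I'll turn the crop corners into positions.

```bash
python3 - <<'E'
from h import *
P={"scene":(245,175,{"BRo":(460,83,.02),"RMo":(597,122,.02),"BLo":(68,345,.02),"LMi":(250,382,.02),"BLi":(145,340,.02),"BRi":(478,108,.02),
"s1":(658,198,.025),"s2":(707,217,.025),"s3":(442,408,.025),"s4":(385,383,.025),"post":(518,140,.045),"postfoot":(516,222,0.0)}),
"side":(260,165,{"BRo":(103,67,.02),"RMo":(272,66,.02),"BLo":(58,420,.02),"LMi":(268,398,.02),"BLi":(118,398,.02),"BRi":(145,82,.02),
"s1":(410,116,.025),"s2":(468,116,.025),"s3":(463,358,.025),"s4":(393,355,.025),"post":(271,98,.045),"postfoot":(275,178,0)})}
W={}
for n,(a,b,d) in P.items():
    for k,(u,v,z) in d.items():
        W.setdefault(k,[]).append(ray(n,(a+u/6-.42,b+v/6-.42),z)[:2])
for k,v in W.items(): print(k,v[0].round(3),v[1].round(3))
W={k:np.mean(v,0) for k,v in W.items()}
L=lambda p,q:np.linalg.norm(W[p]-W[q])
print(L("BRo","BLo"),L("s1","s4"),L("s2","s3"),L("s1","s2"))
yv=W["BRo"]-W["BLo"]; yv=-yv/np.linalg.norm(yv); th=np.arctan2(-yv[0],yv[1]); xv=np.array([np.cos(th),np.sin(th)])
O=(W["BRo"]+W["BLo"])/2-xv*.09
print("bay O",O,"th",th)
B=lambda p:np.array([xv@(p-O),yv@(p-O)])
for k,v in W.items(): print(k,B(v).round(3))
s=np.mean([W[f"s{i}"] for i in(1,2,3,4)],0);d=W["s4"]-W["s1"];d2=W["s3"]-W["s2"];d=d+d2
print("strip",s,B(s),"rel ang",np.arctan2(-d[0],d[1])-th)
E
```

```text
BRo [0.626 0.175] [0.627 0.183]
RMo [0.548 0.142] [0.547 0.147]
BLo [0.494 0.473] [0.495 0.474]
LMi [0.425 0.422] [0.423 0.425]
BLi [0.48  0.443] [0.48 0.45]
BRi [0.595 0.185] [0.599 0.189]
s1 [0.457 0.175] [0.458 0.179]
s2 [0.428 0.167] [0.432 0.168]
s3 [0.356 0.369] [0.358 0.372]
s4 [0.386 0.379] [0.385 0.382]
post [0.512 0.219] [0.513 0.224]
postfoot [0.511 0.219] [0.512 0.222]
0.3224291731550775 0.21562092780727724 0.21621839215406716 0.02876650421729226
bay O [0.47819938 0.28935528] th 0.4205033614647267
BRo [ 0.09  -0.161]
RMo [ 0.004 -0.161]
BLo [0.09  0.161]
LMi [0.005 0.145]
BLi [0.066 0.143]
BRi [ 0.067 -0.142]
s1 [-0.065 -0.094]
s2 [-0.093 -0.092]
s3 [-0.077  0.124]
s4 [-0.047  0.121]
post [ 0.004 -0.076]
postfoot [ 0.003 -0.077]
strip [0.40762506 0.27377937] [-0.07078454  0.01459086] rel ang -0.07707829668048172
```

```bash
cat >> h.py <<'E'
O=np.array([.4805,.2905]);th=.4205
xv=np.array([np.cos(th),np.sin(th)]);yv=np.array([-xv[1],xv[0]])
B=lambda p:np.array([xv@(p[:2]-O),yv@(p[:2]-O)])
def to(bx,by,z):
    "delta_pos units (tool axes, tool down) to reach bay point"
    s=manip.state();y=s["tcp_rot"][2];d=np.append(O+bx*xv+by*yv-s["position"][:2],z-s["position"][2])
    return (np.array([np.cos(y)*d[0]+np.sin(y)*d[1],np.sin(y)*d[0]-np.cos(y)*d[1],-d[2]])*10).round(3)
E
python3 - <<'E'
from h import *
for k,uv in dict(bottle=(232,232),red=(386,252),green=(377,267),green2=(281,197),jar=(427,228),tin=(404,192),drum=(400,180)).items():
    p=ray("scene",uv,0); print(k,p[:2].round(3),B(p).round(3))
print(to(-.085,-.14,.12), to(-.085,-.14,.01))
E
```

```text
bottle [0.56  0.512] [0.163 0.17 ]
red [0.258 0.227] [-0.229  0.033]
green [0.222 0.29 ] [-0.237  0.105]
green2 [0.676 0.295] [ 0.18  -0.076]
jar [0.286 0.048] [-0.277 -0.142]
tin [ 0.492 -0.065] [-0.134 -0.329]
drum [ 0.571 -0.123] [-0.086 -0.414]
[ 4.713 -5.48   1.108] [ 4.713 -5.48   2.208]
```

```bash
R='"rot":[[0,0,0],[0,0,0],[0,0,0]],"grip":[0,0,0]'
python3 -m handwheel '{"rot":[[0,0,0],[0,0,0],[0,0,0]],"grip":[0,0,0],"delta_pos":[[0.35,-0.3,0],[0.7,-0.6,0],[1,-0.8,0]]}' 30
python3 -m handwheel '{"rot":[[0,0,0],[0,0,0],[0,0,0]],"grip":[0,0,0],"delta_pos":[[0.35,-0.3,0],[0.7,-0.6,0],[1,-0.8,0]]}'
python3 -m handwheel '{"rot":[[0,0,0],[0,0,0],[0,0,0]],"grip":[0,0,0],"delta_pos":[[0.35,-0.3,0],[0.7,-0.6,0],[1,-0.8,0]]}'
python3 -m handwheel '{"rot":[[0,0,0],[0,0,0],[0,0,0]],"grip":[0,0,0],"delta_pos":[[0.35,-0.3,0],[0.7,-0.6,0],[1,-0.8,0]]}'
python3 -m handwheel '{"rot":[[0,0,0],[0,0,0],[0,0,0]],"grip":[0,0,0],"delta_pos":[[0.15,-0.3,0],[0.3,-0.6,0],[0.35,-0.9,0]]}'
python3 -c "
from h import *
print(to(-.085,-.14,.12),B(manip.state()['position']))"
```

```text
time: 0.48
position: [0.3197, -0.4511, 0.2311]
tcp_rot: [-3.141, -0.0, 0.433]
ft_force: [0.5, -0.4, -0.5]
width: 0.376
grip_force: 0.0
time: 0.85
position: [0.3769, -0.3365, 0.2312]
tcp_rot: [-3.141, 0.0, 0.433]
ft_force: [0.9, -0.4, -1.4]
width: 0.001
grip_force: 0.0
time: 1.23
position: [0.4341, -0.222, 0.2312]
tcp_rot: [-3.141, 0.0, 0.433]
ft_force: [0.5, -0.9, 0.6]
width: -0.002
grip_force: 0.0
time: 1.6
position: [0.4914, -0.1074, 0.2312]
tcp_rot: [-3.141, 0.0, 0.433]
ft_force: [-0.2, -0.7, -0.4]
width: 0.0
grip_force: 0.0
time: 1.98
position: [0.4851, -0.0115, 0.231]
tcp_rot: [-3.141, 0.0, 0.433]
ft_force: [0.8, 0.2, -0.3]
width: 0.002
grip_force: 0.0
[ 0.359 -1.371  1.11 ] [-0.11910571 -0.27759144]
```

```bash

python3 -m handwheel '{"rot":[[0,0,0],[0,0,0],[0,0,0],[0,0,0]],"grip":[0,0,0,0],"delta_pos":[[0.1,-0.4,0.3],[0.2,-0.8,0.6],[0.36,-1,1],[0.36,-1,1]]}'
python3 -m handwheel '{"rot":[[0,0,0],[0,0,0],[0,0,0],[0,0,0]],"grip":[0,0,0,0],"delta_pos":[[0.02,-0.35,0.3],[0.02,-0.35,0.7],[0.02,-0.35,1],[0.02,-0.35,1]]}'
python3 -m handwheel '{"rot":[[0,0,0],[0,0,0]],"grip":[0,0],"delta_pos":[[0,0,0.2],[0,0,0.2]]}'
python3 - <<'E'
from h import *
cv2.imwrite("pics/s1.png",manip.capture("scene")[150:300,230:430,::-1].repeat(4,0).repeat(4,1)[:600])
print(to(-.083,-.14,.01),B(manip.state()['position']))
E
```

```text
time: 2.48
position: [0.4747, 0.0942, 0.1292]
tcp_rot: [-3.14, 0.004, 0.435]
ft_force: [-0.6, -0.6, 1.5]
width: -0.001
grip_force: 0.0
time: 2.98
position: [0.4627, 0.125, 0.0308]
tcp_rot: [-3.141, 0.002, 0.432]
ft_force: [-1.1, -0.1, 0.0]
width: -0.0
grip_force: 0.0
time: 3.22
position: [0.4634, 0.1253, 0.0122]
tcp_rot: [3.141, -0.0, 0.432]
ft_force: [-0.2, 0.0, -1.2]
width: -0.001
grip_force: 0.0
[-0.001 -0.038  0.026] [-0.08289234 -0.14380577]
```

View pics/s1.png

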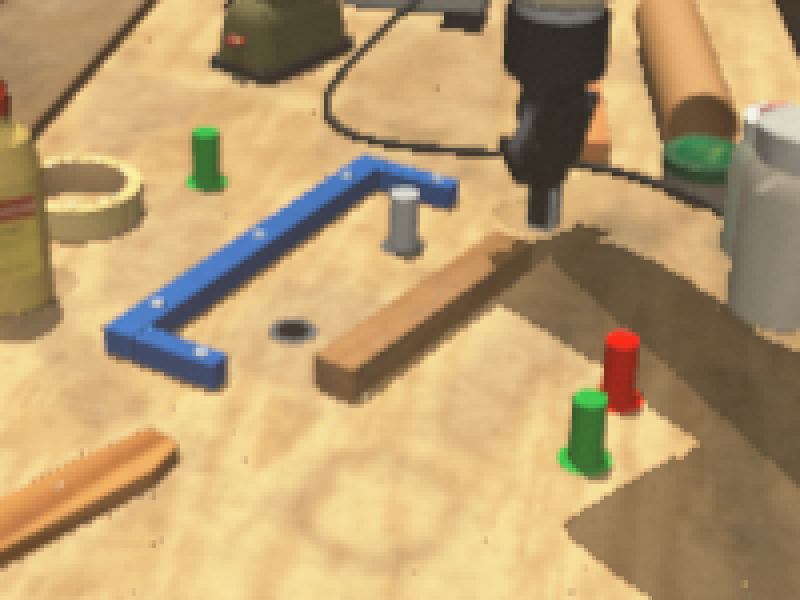

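The closed fingers are on the bench just beyond the strip's right end, at (545,225) in the crop. I'll push the strip left along its length.

```bash

python3 -m handwheel '{"rot":[[0,0,0],[0,0,0],[0,0,0],[0,0,0],[0,0,0],[0,0,0],[0,0,0],[0,0,0]],"grip":[0,0,0,0,0,0,0,0],"delta_pos":[[0,-0.12,0],[0,-0.24,0],[0,-0.32,0],[0.01,-0.4,0],[0.015,-0.48,0],[0.02,-0.54,0],[0.025,-0.6,0],[0.03,-0.64,0]]}'
python3 -m handwheel '{"rot":[[0,0,0],[0,0,0],[0,0,0],[0,0,0],[0,0,0]],"grip":[0,0,0,0,0],"delta_pos":[[0.01,-0.06,0],[0.015,-0.12,0],[0.02,-0.2,0],[0.025,-0.26,0],[0.03,-0.3,0]]}'
cat >> h.py <<'E'
def strip(n="scene",save=None):
    "brown strip: top face corners via mask -> bay frame centre, angle"
    im=manip.capture(n)[:,:,::-1].copy()
    if save: cv2.imwrite(save,im)
    return im
E
python3 - <<'E'
from h import *
im=strip(save="pics/n2.png")
cv2.imwrite("pics/s2.png",cv2.resize(im[180:265,240:370],None,fx=6,fy=6,interpolation=2))
print(B(manip.state()['position']))
E
```

```text
time: 4.28
position: [0.4387, 0.1854, 0.0112]
tcp_rot: [3.142, 0.0, 0.433]
ft_force: [-0.3, -0.6, 1.4]
width: 0.001
grip_force: 0.8
time: 4.9
position: [0.4288, 0.214, 0.0113]
tcp_rot: [3.142, 0.0, 0.433]
ft_force: [0.8, -1.1, 1.4]
width: -0.004
grip_force: 0.7
[-0.07838214 -0.04850293]
```

View pics/s2.png

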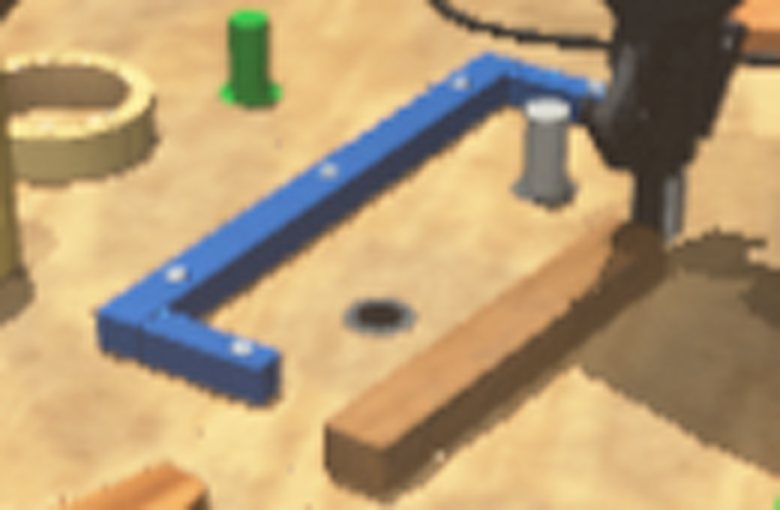

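```bash

python3 - <<'E'
from h import *
for u,v in((327,425),(383,450)): print(B(ray("scene",(240+u/6-.42,180+v/6-.42),.025)).round(4))
E
python3 -m handwheel '{"rot":[[0,0,0],[0,0,0],[0,0,0],[0,0,0]],"grip":[0,0,0,0],"delta_pos":[[0,0.2,0],[0,0.2,0],[-0.25,0.2,0],[-0.42,0.2,0]]}'
python3 -m handwheel '{"rot":[[0,0,0],[0,0,0],[0,0,0]],"grip":[0,0,0],"delta_pos":[[0,-0.2,0],[0,-0.49,0],[0,-0.49,0]]}'
python3 -c "
from h import *
print(B(manip.state()['position']))"
```

```text
[-0.0507  0.1846]
[-0.0796  0.1874]
time: 5.45
position: [0.3982, 0.1778, 0.0112]
tcp_rot: [-3.142, 0.001, 0.433]
ft_force: [0.4, 0.2, 1.0]
width: -0.001
grip_force: 0.0
time: 5.82
position: [0.3779, 0.2235, 0.0113]
tcp_rot: [3.142, 0.0, 0.435]
ft_force: [-0.7, 0.4, 0.5]
width: 0.002
grip_force: 0.0
[-0.12101676 -0.01926057]
```

```bash

python3 -m handwheel '{"rot":[[0,0,0],[0,0,0],[0,0,0],[0,0,0],[0,0,0],[0,0,0],[0,0,0],[0,0,0]],"grip":[0,0,0,0,0,0,0,0],"delta_pos":[[0.1,0,0],[0.2,0,0],[0.3,0,0],[0.4,0,0],[0.5,0,0],[0.6,0,0],[0.68,0,0],[0.76,0,0]]}'
python3 -m handwheel '{"rot":[[0,0,0],[0,0,0],[0,0,0]],"grip":[0,0,0],"delta_pos":[[0.08,0,0],[0.16,0,0],[0.16,0,0]]}'
python3 - <<'E'
from h import *
im=strip(save="pics/n3.png")
cv2.imwrite("pics/s3.png",cv2.resize(im[180:275,240:370],None,fx=6,fy=6,interpolation=2))
print(B(manip.state()['position']))
E
```

```text
time: 6.82
position: [0.4481, 0.2544, 0.0112]
tcp_rot: [3.142, 0.0, 0.433]
ft_force: [0.2, -0.5, 0.3]
width: -0.001
grip_force: 0.2
time: 7.2
position: [0.4628, 0.2611, 0.0112]
tcp_rot: [3.141, -0.001, 0.433]
ft_force: [0.2, -0.0, 0.0]
width: -0.004
grip_force: 0.0
[-0.02868475 -0.01958294]
```

View pics/s3.png

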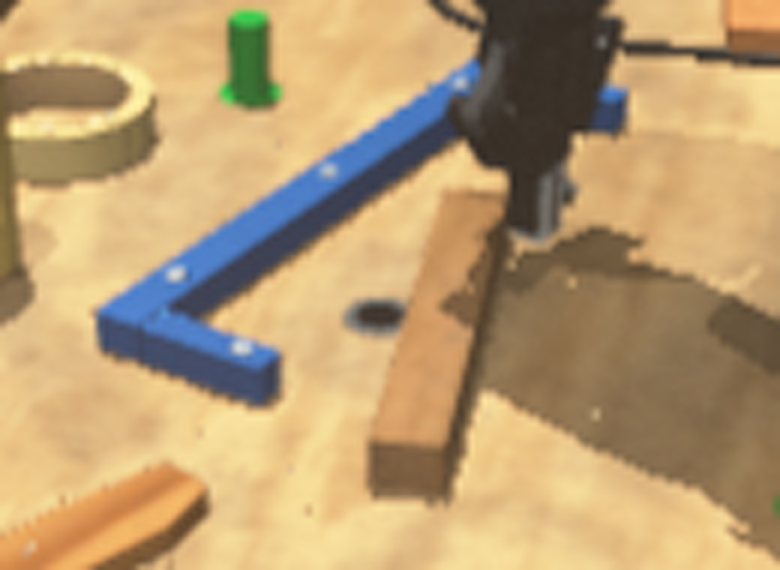

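The strip has swung: its top runs from the left end, (370,440) to (455,447), to the right end at (445,192), just short of the post line.

```bash

python3 - <<'E'
from h import *
c=[B(ray("scene",(240+u/6-.42,180+v/6-.42),.025)) for u,v in((370,440),(455,447),(445,192),(508,198))]
print(np.round(c,4)); a=(c[0]+c[1])/2;b=(c[2]+c[3])/2;print(a,b,(a+b)/2,np.degrees(np.arctan2(b[0]-a[0],a[1]-b[1])))
d=c[2]-c[0];print(np.degrees(np.arctan2(d[0],-d[1])),np.linalg.norm(d))
E
```

```text
[[-0.0713  0.1842]
 [-0.1026  0.17  ]
 [ 0.0163 -0.0103]
 [-0.0119 -0.0216]]
[-0.08694444  0.17712333] [ 0.00220872 -0.01596386] [-0.04236786  0.08057973] 24.783946601043688
24.237989450475265 0.21334985136456286
```

```bash

python3 -m handwheel '{"rot":[[0,0,0],[0,0,0],[0,0,0]],"grip":[0,0,0],"delta_pos":[[0.04,0,0],[0.08,0,0],[0.08,0,0]]}'
python3 -m handwheel '{"rot":[[0,0,0],[0,0,0],[0,0,0],[0,0,0],[0,0,0]],"grip":[0,0,0,0,0],"delta_pos":[[-0.3,0,0],[-0.3,0,0],[-0.3,0,-0.4],[-0.3,0,-0.8],[-0.3,0,-0.8]]}'
python3 -m handwheel '{"rot":[[0,0,0],[0,0,0],[0,0,0]],"grip":[0,0,0],"delta_pos":[[-0.1,-0.4,0],[-0.2,-0.8,0],[-0.3,-1,0]]}'
python3 -m handwheel '{"rot":[[0,0,-0.3],[0,0,-0.6],[0,0,-0.96],[0,0,-0.96]],"grip":[0,0,0,0],"delta_pos":[[-0.1,-0.4,0],[-0.2,-0.8,0],[-0.3,-1,0],[-0.3,-1,0]]}'
python3 - <<'E'
from h import *
im=strip(save="pics/n4.png"); s=cv2.imread("pics/n4.png")
cv2.imwrite("pics/s4.png",cv2.resize(im[180:280,240:370],None,fx=6,fy=6,interpolation=2))
print(B(manip.state()['position']), B(ray("scene",(272,262),.0)))
E
```

```text
time: 7.62
position: [0.4698, 0.2644, 0.0113]
tcp_rot: [3.141, -0.0, 0.433]
ft_force: [0.1, -0.1, 0.5]
width: 0.002
grip_force: 0.0
time: 8.25
position: [0.4439, 0.2524, 0.0938]
tcp_rot: [3.141, -0.006, 0.433]
ft_force: [0.3, -0.7, 0.6]
width: 0.0
grip_force: 0.0
time: 8.62
position: [0.3722, 0.3311, 0.0905]
tcp_rot: [3.141, 0.0, 0.434]
ft_force: [0.4, 0.3, -0.3]
width: -0.0
grip_force: 0.0
time: 9.12
position: [0.303, 0.4088, 0.0905]
tcp_rot: [-3.142, 0.001, 0.915]
ft_force: [-0.1, 0.5, 0.4]
width: 0.002
grip_force: 0.0
[-0.1133103   0.17969175] [-0.01291961  0.22402526]
```

View pics/s4.png

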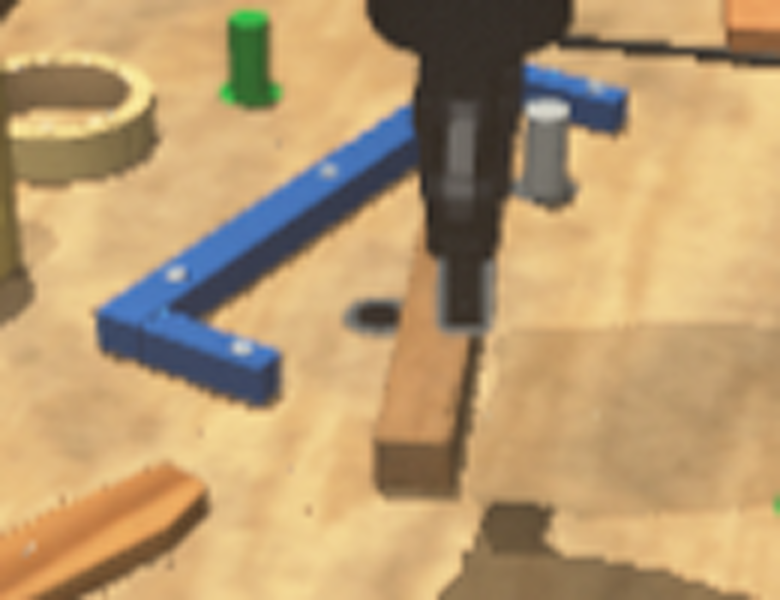

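The left end's top corners are at (376,440) and (464,441); the strip is steeper now, with its right end pointing left of the post. I'll measure it with a colour mask from here on.

```bash
cat >> h.py <<'E'
def meas(im,n="scene"):
    h=cv2.cvtColor(im,cv2.COLOR_BGR2Lab).astype(int)
    return h
E
python3 - <<'E'
from h import *
im=cv2.imread("pics/n4.png");hs=cv2.cvtColor(im,cv2.COLOR_BGR2HSV)
g=lambda u,v:(int(240+u/6),int(180+v/6))
for k,p in dict(top=(420,400),top2=(408,340),side=(420,465),bench=(300,430),shadowbench=(600,350),bench2=(330,260),shadow=(500,560)).items():
    x,y=g(*p);print(k,hs[y-1:y+2,x-1:x+2].reshape(-1,3).mean(0).round())
c=[B(ray("scene",(240+u/6-.42,180+v/6-.42),.025)) for u,v in((376,440),(464,441),(424,255))]
print(np.round(c,4)); d=c[2]-c[0];print(np.degrees(np.arctan2(d[0],-d[1])));a=(c[0]+c[1])/2;print(a)
E
```

```text
top [ 15. 132. 197.]
top2 [ 15. 135. 196.]
side [ 15. 124. 116.]
bench [ 18. 115. 228.]
shadowbench [ 17. 112. 213.]
bench2 [ 18. 108. 228.]
shadow [ 17. 110. 139.]
[[-0.0733  0.1829]
 [-0.1033  0.1644]
 [-0.0082  0.0461]]
25.464872958364722
[-0.08832781  0.17367922]
```

```bash

python3 -m handwheel '{"rot":[[0,0,0],[0,0,0],[0,0,0],[0,0,0],[0,0,0]],"grip":[0,0,0,0,0],"delta_pos":[[0.19,-0.23,0],[0.19,-0.23,0],[0.19,-0.23,0.4],[0.19,-0.23,0.79],[0.19,-0.23,0.79]]}'
python3 -m handwheel '{"rot":[[0,0,0],[0,0,0],[0,0,0],[0,0,0],[0,0,0],[0,0,0],[0,0,0],[0,0,0]],"grip":[0,0,0,0,0,0,0,0],"delta_pos":[[0,0.1,0],[0,0.2,0],[0,0.3,0],[0,0.38,0],[0,0.46,0],[0,0.54,0],[0,0.62,0],[0,0.7,0]]}'
cat >> h.py <<'E'
def meas(im,n="scene"):
    "top face of the strip -> bay-frame rectangle"
    hs=cv2.cvtColor(im,cv2.COLOR_BGR2HSV);m=cv2.inRange(hs,(12,121,165),(16,150,212))
    mm=np.zeros_like(m);mm[185:275,270:355]=m[185:275,270:355]
    mm=cv2.morphologyEx(mm,cv2.MORPH_OPEN,np.ones((2,2)))
    c=max(cv2.findContours(mm,0,2)[0],key=cv2.contourArea)[:,0]
    q=np.array([B(ray(n,p,.025)) for p in c],np.float32)
    r=cv2.minAreaRect(q);b=cv2.boxPoints(r);print("pix",c.min(0),c.max(0),"centre",np.round(r[0],4),"size",np.round(r[1],4))
    e=b-np.roll(b,-1,0);l=e[np.argmax(np.linalg.norm(e,axis=1))];l*=-np.sign(l[1]);print("phi",np.degrees(np.arctan2(l[0],-l[1])),"box",np.round(b,3).tolist())
    return mm
E
python3 - <<'E'
from h import *
meas(cv2.imread("pics/n2.png"));meas(cv2.imread("pics/n3.png"))
im=strip(save="pics/n5.png");meas(im)
print(B(manip.state()['position']))
E
```

```text
time: 9.8
position: [0.2971, 0.4352, 0.0102]
tcp_rot: [-3.141, 0.005, 0.91]
ft_force: [0.0, 0.3, 0.9]
width: -0.002
grip_force: 0.0
time: 10.8
position: [0.3531, 0.394, 0.0122]
tcp_rot: [3.142, 0.0, 0.913]
ft_force: [-1.1, 1.7, 1.5]
width: -0.002
grip_force: 0.8
pix [313 217] [343 242] centre [-0.0763  0.0449] size [0.1451 0.0301]
phi -2.9779112 box [[-0.0949999988079071, -0.027000000700354576], [-0.06499999761581421, -0.02800000086426735], [-0.057999998331069946, 0.11699999868869781], [-0.08799999952316284, 0.11800000071525574]]
pix [308 213] [324 238] centre [-0.0288  0.0505] size [0.0278 0.1401]
phi 22.128513 box [[-0.06800000369548798, 0.10999999940395355], [-0.014999999664723873, -0.019999999552965164], [0.009999999776482582, -0.008999999612569809], [-0.041999999433755875, 0.12099999934434891]]Traceback (most recent call last):
  File "<stdin>", line 3, in <module>
  File "h.py", line 27, in meas
    c=max(cv2.findContours(mm,0,2)[0],key=cv2.contourArea)[:,0]
      ~~~^^^^^^^^^^^^^^^^^^^^^^^^^^^^^^^^^^^^^^^^^^^^^^^^^
ValueError: max() iterable argument is empty
```

```bash
python3 - <<'E'
from h import *
a=cv2.imread("pics/n5.png")[180:280,250:350];b=strip("side",save="pics/d5.png")[160:260,260:360]
cv2.imwrite("pics/s5.png",cv2.resize(np.hstack([a,b]),None,fx=4,fy=4,interpolation=2))
print(B(manip.state()['position']))
E
```

```text
[-0.07383109  0.14625662]
```

View pics/s5.png

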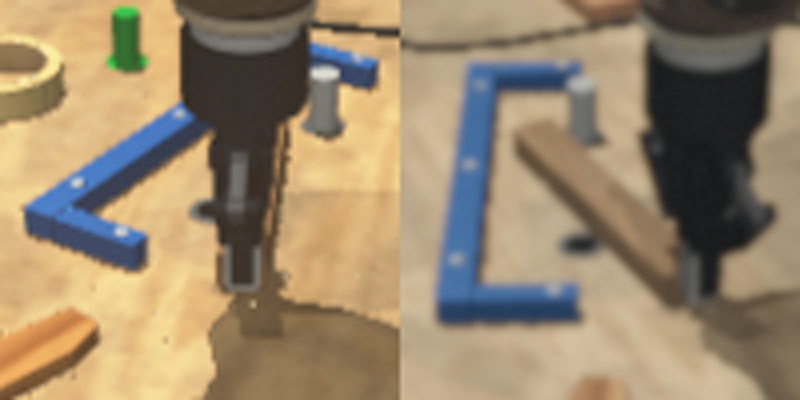

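The side view (right half) shows the strip at an angle. Its right end, (515,140) to (545,122), is just entering the bay left of the post at (583,95).

```bash
python3 - <<'E'
from h import *
c=[B(ray("side",(260+(u-400)/4-.4,160+v/4-.4),.025)) for u,v in((515,137),(545,121),(662,288),(683,250))]
print(np.round(c,4))
for i,j in((0,2),(1,3)):
    d=c[i]-c[j];print(np.degrees(np.arctan2(d[0],-d[1])))
p=B(manip.state()['position']);e=(c[0]+c[1])/2;d=e-p;print("end",e,np.linalg.norm(d),np.degrees(np.arctan2(d[0],-d[1])))
d=cv2.cvtColor(cv2.imread("pics/d5.png"),cv2.COLOR_BGR2HSV)
for u,v in((580,180),(550,140),(450,370),(540,240),(650,285)):
    print(d[int(160+v/4),int(260+(u-400)/4)])
E
```

```text
[[ 0.0488 -0.0338]
 [ 0.0281 -0.0572]
 [-0.0484  0.1572]
 [-0.0632  0.1146]]
26.963109664960953
27.996091571278015
end [ 0.03845874 -0.04549571] 0.22221152847497175 30.353165782239355
[ 16  93 162]
[ 15  99 157]
[ 18  73 185]
[ 18  65 193]
[ 16  90 111]
```

```bash

python3 -m handwheel '{"rot":[[0,0,0],[0,0,0],[0,0,0],[0,0,0],[0,0,0],[0,0,0]],"grip":[0,0,0,0,0,0],"delta_pos":[[0,0.06,0],[0,0.12,0],[0,0.18,0],[0,0.24,0],[0,0.3,0],[0,0.34,0]]}'
cat >> h.py <<'E'
def meas2(save):
    im=strip("side",save);hs=cv2.cvtColor(im,cv2.COLOR_BGR2HSV);m=cv2.inRange(hs,(12,82,135),(17,130,180))
    mm=np.zeros_like(m);mm[178:245,278:345]=m[178:245,278:345]
    c=max(cv2.findContours(mm,0,2)[0],key=cv2.contourArea)[:,0]
    q=np.array([B(ray("side",p,.025)) for p in c],np.float32)
    r=cv2.minAreaRect(q);b=cv2.boxPoints(r);e=b-np.roll(b,-1,0);l=e[np.argmax(np.linalg.norm(e,axis=1))];l=l*-np.sign(l[1])
    u=l/np.linalg.norm(l);i=np.argmax(q@u)
    print("pix",c.min(0),c.max(0),"centre",np.round(r[0],4),"size",np.round(r[1],4),"phi",np.degrees(np.arctan2(u[0],-u[1])).round(1),"box",np.round(b,3).tolist())
    print("tool",B(manip.state()['position']).round(4),manip.state()["ft_force"].round(1))
E
python3 -c "
from h import *
meas2('pics/d6.png')"
```

```text
time: 11.65
position: [0.3799, 0.3733, 0.0122]
tcp_rot: [3.142, 0.0, 0.913]
ft_force: [-1.8, 0.2, -0.7]
width: -0.001
grip_force: 0.4
pix [285 185] [321 221] centre [0.0038 0.0091] size [0.0328 0.2153] phi 27.4 box [[-0.05999999865889549, 0.09700000286102295], [0.039000000804662704, -0.09399999678134918], [0.06800000369548798, -0.07900000363588333], [-0.03099999949336052, 0.1120000034570694]]
tool [-0.0578  0.1164] [ 0.7 -0.8 -0.4]
```

```bash

python3 -m handwheel '{"rot":[[0,0,0],[0,0,0],[0,0,0],[0,0,0],[0,0,0],[0,0,0]],"grip":[0,0,0,0,0,0],"delta_pos":[[0,0.05,0],[0,0.1,0],[0,0.15,0],[0,0.2,0],[0,0.24,0],[0,0.24,0]]}'
python3 -c "
from h import *
meas2('pics/d7.png')"
```

```text
time: 12.45
position: [0.3989, 0.3587, 0.0123]
tcp_rot: [3.141, -0.0, 0.912]
ft_force: [-0.1, -0.1, -0.0]
width: 0.005
grip_force: 0.0
pix [285 182] [316 216] centre [ 0.0079 -0.014 ] size [0.0335 0.2074] phi 24.5 box [[-0.05000000074505806, 0.0729999989271164], [0.035999998450279236, -0.11500000208616257], [0.06599999964237213, -0.10199999809265137], [-0.019999999552965164, 0.08699999749660492]]
tool [-0.0468  0.0957] [0.1 0.3 0.4]
```

```bash

python3 -m handwheel '{"rot":[[0,0,0],[0,0,0],[0,0,0],[0,0,0]],"grip":[0,0,0,0],"delta_pos":[[0,-0.2,0],[0,-0.2,0],[0,-0.2,-0.4],[0,-0.2,-0.7]]}'
python3 -m handwheel '{"rot":[[0,0,0.3],[0,0,0.6],[0,0,0.98],[0,0,0.98]],"grip":[0,0,0,0],"delta_pos":[[-0.2,0.28,0],[-0.42,0.56,0],[-0.42,0.56,0],[-0.42,0.56,0]]}'
python3 -m handwheel '{"rot":[[0,0,0],[0,0,0],[0,0,0]],"grip":[0,0,0],"delta_pos":[[0,0,0.4],[0,0,0.7],[0,0,0.7]]}'
python3 -c "
from h import *
print(to(.022,.05,.011))
meas2('pics/d8.png')"
```

```text
time: 13.0
position: [0.3824, 0.3714, 0.0833]
tcp_rot: [3.141, 0.0, 0.914]
ft_force: [0.4, -0.5, -0.4]
width: -0.002
grip_force: 0.0
time: 13.5
position: [0.4014, 0.3036, 0.0824]
tcp_rot: [3.141, -0.0, 0.424]
ft_force: [0.2, -0.6, 0.1]
width: -0.001
grip_force: 0.0
time: 13.88
position: [0.4004, 0.3036, 0.0108]
tcp_rot: [3.141, 0.004, 0.427]
ft_force: [0.8, -0.2, 0.2]
width: 0.0
grip_force: 0.0
[ 0.898 -0.047 -0.002]
pix [285 182] [324 217] centre [ 0.0071 -0.0101] size [0.0317 0.2128] phi 24.2 box [[-0.050999999046325684, 0.07999999821186066], [0.035999998450279236, -0.11400000005960464], [0.06499999761581421, -0.10100000351667404], [-0.02199999988079071, 0.09300000220537186]]
tool [-0.0672  0.0447] [0.  0.4 0.9]
```

```bash

python3 -m handwheel '{"rot":[[0,0,0],[0,0,0],[0,0,0],[0,0,0],[0,0,0],[0,0,0],[0,0,0],[0,0,0]],"grip":[0,0,0,0,0,0,0,0],"delta_pos":[[0.12,-0.05,0],[0.22,-0.05,0],[0.32,-0.05,0],[0.42,-0.05,0],[0.5,-0.05,0],[0.58,-0.05,0],[0.66,-0.05,0],[0.72,-0.05,0]]}'
python3 -m handwheel '{"rot":[[0,0,0],[0,0,0],[0,0,0],[0,0,0]],"grip":[0,0,0,0],"delta_pos":[[0.06,0,0],[0.12,0,0],[0.17,0,0],[0.17,0,0]]}'
python3 -c "
from h import *
meas2('pics/d9.png')"
```

```text
time: 14.92
position: [0.4655, 0.3379, 0.0122]
tcp_rot: [3.141, -0.0, 0.423]
ft_force: [-0.5, -0.2, -0.1]
width: -0.002
grip_force: 0.3
time: 15.42
position: [0.4808, 0.3448, 0.0122]
tcp_rot: [3.141, -0.0, 0.423]
ft_force: [-0.3, 0.8, 0.2]
width: 0.0
grip_force: 0.0
pix [281 180] [291 217] centre [ 0.0495 -0.0151] size [0.2082 0.026 ] phi -0.7 box [[0.03500000014901161, -0.11900000274181366], [0.061000000685453415, -0.11900000274181366], [0.06400000303983688, 0.08900000154972076], [0.03799999877810478, 0.08900000154972076]]
tool [0.0222 0.0494] [ 0.3  0.4 -0.2]
```

```bash

python3 -m handwheel '{"rot":[[0,0,0],[0,0,0],[0,0,0]],"grip":[0,0,0],"delta_pos":[[0.02,0,0],[0.03,0,0],[0.03,0,0]]}'
python3 -m handwheel '{"rot":[[0,0,0],[0,0,0],[0,0,0],[0,0,0],[0,0,0]],"grip":[0,0,0,0,0],"delta_pos":[[-0.2,0,0],[-0.2,0.4,0],[-0.2,0.8,0],[-0.2,0.82,0],[-0.2,0.82,0]]}'
python3 -m handwheel '{"rot":[[0,0,0],[0,0,0],[0,0,0],[0,0,0]],"grip":[0,0,0,0],"delta_pos":[[0.1,0,0],[0.15,0,0],[0.2,0,0],[0.2,0,0]]}'
python3 -c "
from h import *
meas2('pics/d10.png')"
```

```text
time: 15.85
position: [0.4818, 0.3451, 0.0121]
tcp_rot: [3.141, 0.004, 0.423]
ft_force: [-6.3, -5.1, 4.7]
width: -0.001
grip_force: 3.9
time: 16.48
position: [0.4987, 0.2632, 0.0123]
tcp_rot: [3.142, -0.0, 0.422]
ft_force: [-0.1, -0.1, 1.2]
width: 0.002
grip_force: 0.0
time: 16.98
position: [0.5154, 0.2711, 0.012]
tcp_rot: [-3.141, 0.004, 0.423]
ft_force: [-6.2, -0.7, 4.2]
width: 0.004
grip_force: 3.4
pix [281 180] [292 217] centre [ 0.05   -0.0151] size [0.2084 0.0272] phi -0.1 box [[0.035999998450279236, -0.11900000274181366], [0.06300000101327896, -0.11900000274181366], [0.06400000303983688, 0.08900000154972076], [0.03700000047683716, 0.08900000154972076]]
tool [ 0.024 -0.032] [-7.4 -1.1  4.4]
```

The fence reacts at both push points, and the strip lies flush: angle −0.1°, x ≈ 0.050, y ≈ −0.015. I'll back off, lift, take one last look and hand in.

```bash

python3 -m handwheel '{"rot":[[0,0,0],[0,0,0],[0,0,0],[0,0,0],[0,0,0],[0,0,0]],"grip":[0,0,0,0,0,0],"delta_pos":[[-0.15,0,0],[-0.25,0,0],[-0.25,0,-0.4],[-0.25,0,-0.9],[-0.25,0,-0.9],[-0.25,0,-0.9]]}'
python3 - <<'E'
from h import *
meas2('pics/d11.png')
a=strip()[180:280,250:350];b=cv2.imread('pics/d11.png')[160:260,260:360]
cv2.imwrite("pics/s6.png",cv2.resize(np.hstack([a,b]),None,fx=4,fy=4,interpolation=2))
E
```

```text
time: 17.77
position: [0.4939, 0.2609, 0.102]
tcp_rot: [3.142, 0.0, 0.423]
ft_force: [0.5, 0.7, 0.2]
width: 0.002
grip_force: 0.0
pix [281 180] [292 217] centre [ 0.0499 -0.0151] size [0.2084 0.0273] phi -0.2 box [[0.035999998450279236, -0.11900000274181366], [0.06300000101327896, -0.11900000274181366], [0.06400000303983688, 0.08900000154972076], [0.03700000047683716, 0.08900000154972076]]
tool [-0.0001 -0.0325] [-0.2 -0.3 -0.2]
```

View pics/s6.png

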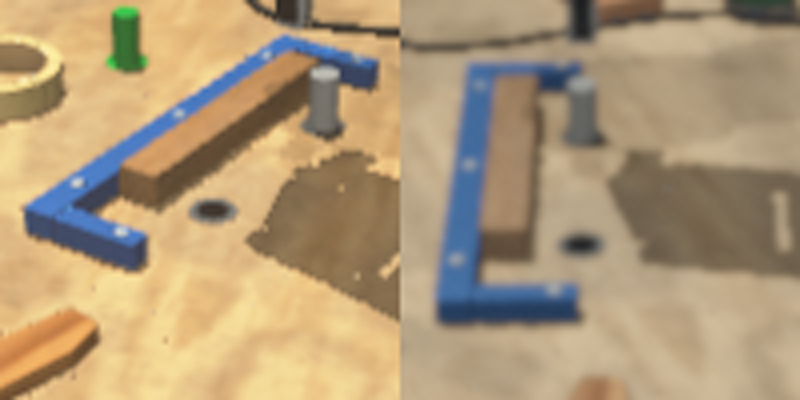

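Both views show the strip flush along the back fence behind the post: left crop (120,170) to (315,60), right crop (510,75) to (505,255).

```bash
python3 -c "
from station import manip
print(manip.hand_in())"
```

```text
the job is handed in; nothing more can be done
None
```

The oak strip was handed in lying flat along the bay's back fence, behind the post; the last camera measurement put it 0.2° off the fence line with its middle at x ≈ 0.050 m and y ≈ −0.015 m in the bay, but the station returned no verdict.

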